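# Demould a cast ribbon spindle and snap it into the ribbon stand

## Robot

A 6-joint arm with a two-finger parallel gripper is mounted at the origin on the work surface. World frame = base frame: x ahead of the robot, y to its left, z up, the work surface at z = 0. Lengths are in m, angles in degrees, forces in N, time in s.
With the tool pointing down it reaches from about 0.3 to 0.75 m from the base axis. Payload 8.5 kg.
Tool frame: the origin (TCP) lies at the very end of the fingers, on their centre line; the grasp point (between the pads) lies 19 mm behind it (env.grip_depth is the z of the grasp point in the tool frame, in m); z points along the fingers, y is the direction in which the jaws open and shut (so a half turn about z gives the same grasp; the last joint's range is limited). The gripper opens to 85 mm and grips with 20 to 120 N. Pads are 22 mm wide; open, the fingers measure 114 mm over their backs; the gripper's body (76 mm by 85 mm) begins 54 mm behind the grasp point. The pads swing forward as they close: fully open they stand 13 mm farther back than shut.
Start: joints at [60.029, 21.807, 74.336, -0, 83.858, -12.336], TCP at [0.167, 0.524, 0.231] pointing down, gripper open.
Joint ranges: [-178.18, 178.18], [-50.72, 133.34], [12.68, 142.11], [-81.47, 261.47], [9.98, 163.14], [-165.26, 165.26]. Speed limits (degrees/s): [136.94, 136.94, 180, 180, 180, 180].

## Interface

Orientations are given as a 3x3 rotation matrix whose columns are the frame's x, y, z axes.
In Python, from rig import env gives the robot as it stands.
- The arm moves only by the tool apply_moves, never from a script. Its argument "plan" is a list of rows, each an object of numbers: "tx", "ty", "tz": the shift along the world's x, y, z in mm; "rx", "ry", "rz": the turn, a rotation vector about the world's x, y, z in rad; "jaw": the opening, from -1 (shut) to 1 (fully open). A call has 1 to 12 rows; each row is the pose to reach, as a shift and turn from the pose measured when the call began; what a row does not reach only later rows make up. A row lasts 1/10 s, in which the tool goes at most 50 mm and 8.59 degrees, less where a joint would pass 70% of its speed; a pose out of reach is approached as far as the arm can. A call with a gripper value outside its range is refused whole. The fingers move at their own pace and stop on an object; "grip_force" is the grip in N (left out, the last holds). Time passes only in rows, so rows that repeat a pose let the fingers close. It gives the time, the measured TCP pose, the force and the opening at its end, in the units of the state.
- env.observe(): the state, without advancing time (a new reading comes with each control period).
- env.get_image(name): name is "side" or "top" or "wrist"; returns a dict with "image" (420x560x3 uint8, red, green, blue), "intrinsics" (3x3 intrinsics, pixels), "k1" (the pictures are not rectified: a ray, as slopes to the right and down, at radius r is drawn at 1 + k1 r^2 times it, then the intrinsics apply), "world_from_camera" (4x4, takes a point from camera to world coordinates). Camera axes: x right, y up, looking along -z (the intrinsics and any distortion apply to the point x, -y, -z); pixel columns grow to the right and rows downward; lengths in m; the calibration is good to about 2 mm. A picture is of the moment at which its call begins. There is no depth.
- env.close_job(): hands the job in, once; it reports no verdict.
The state is a dict: "time_s": time; "q": joint angles; "qvel": joint speeds; "joint_efforts": joint torques, N m; "position": TCP position; "tool_rot": TCP orientation; "ft_force": force on the tool from outside, world axes, zero at the start; "wrist_torque": the same for the moment, N m; "grip_width": finger opening in m.
Only numpy, scipy, OpenCV 4.12 (cv2) and the standard library are available. Lean on these libraries where they do the work, as an engineer would, in place of code of your own. Each camera call takes 0.05 s, during which the arm holds its last target.

## Task

Lift the terracotta-coloured spindle out of the open blue mould and push it down, lying level, into the two forks of the wooden ribbon stand, past the sprung brass jaws, until it is fully home and the jaws have sprung back over it; then let go. Leave the white spindle in the mould, do not knock the lamp over the mould, and do not disturb the vase, bottle or tape roll.

Things in the scene. Friction and masses are not known exactly. Their poses are not given: they have to be found in the camera images.
- spindle: terracotta cast spindle, 70-140 g: round bar 20 mm dia, 150 mm long, with two collars 34 mm dia, 6 mm thick, centred 42 mm either side of the middle (78 mm bare shaft between: grip there). Origin on the bar's axis at mid length, x along the bar. It starts in one of the mould's two cavities, x pointing up the slope (30 degrees), z along the outward normal of the mould face
- white_spindle: same shape and frame as the spindle but white, lying in the other cavity; stays there
- mould: fixed lower half of a blue mould on a sloped plywood stand. Origin under the stand on the table; x level, uphill; y across the slope; z up. Its face slopes 30 degrees, normal (-0.5, 0, 0.866) in this frame. Two cavities run up the slope at y = +40 and -40 mm; each holds a spindle half sunk
- mould_face (a point): centre of the mould face (172 mm along the slope, 156 mm across), 100 mm above the table; the bars' axes lie in this face. Play is about 1 mm beside and 1.5 mm at the ends, so a spindle comes out straight along the face normal for the first 20 mm. A finger groove 56 mm wide along the slope, 30 mm deep, crosses the whole face at mid length, under both bars' middles
- uv_lamp: fixed curing lamp of the mould stand, same origin and axes as the mould: black lamp head 170 mm wide (y), from x = 10 to 40 mm, underside 248 mm and top 278 mm above the table, on an aluminium post at x = 112 mm. It bars a vertical tool; a tool tilted to the mould face's normal clears it. Not to be pushed
- stand: fixed wooden ribbon stand, origin under its base plate (120 x 150 x 12 mm) on the table, y along the spindle's seat, z up. Two forks 10 mm thick at y = +56 and -56 mm, each with a 22 mm slot: a wooden prong on the -x side (flared top 98 mm up), on the +x side a low lip with a brass jaw above. Mouth about 35 mm wide at the top, narrowing downwards
- seat (a point): where the seated spindle's middle belongs: on the stand's axis x = 0, y = 0, 60 mm above the table. The spindle lies along the stand's y, either way round, collars inside the forks (6 mm end play each way); 48 mm free below it to the base plate
- jaw_hook (a point): midway between the hooks of the two brass wire jaws (wire 7 mm thick, at y = +56 and -56 mm of the stand, tops 103 mm above the table); at rest at x = 7.5 mm, z = 75.5 mm of the stand's frame, just over a seated spindle
- jaw (a joint): hinge of the pair of sprung jaws, rad: 0 at rest, grows as they are pushed aside towards the stand's +x; the bar passes at about 0.1. A level spindle pressed straight down at the stand's x = 0 pushes them aside by itself (5 to 12 N) and they spring back when it is home
- bud_vase: green glass bud vase, 54 mm in diameter, 170 mm tall, loose; origin at the centre of its foot; bystander
- resin_bottle: white bottle with yellow cap, 60 mm in diameter, 160 mm tall, loose; origin at the centre of its foot; bystander
- tape_roll: yellow tape roll lying flat, 90 mm in diameter, 25 mm high, loose; origin at the centre of its underside; bystander

How it is judged (in metres and radians):
On the way, in this order (a step that is already met when the one before it is completed fails the run):
1. the terracotta spindle is lifted clear of the mould (distance of spindle from where it was at the start of the episode above 0.05 m and contact force between spindle and mould below 0.05 N and height (world z) of spindle above 0.12 m), for 0.1 s.
2. the spindle pushes the sprung jaws of the stand aside (value of joint jaw above 0.05 rad and contact force between spindle and stand above 0.3 N and distance between spindle and jaw_hook below 0.04 m), for 0.04 s.
At the end, for the whole second after the job is handed in: the terracotta spindle lies at rest in both forks of the stand, within 4 mm across, 9 mm along and 3 to 4 mm in height of its seat (axis 60 mm up) and aligned within 0.06 rad, released, with the jaws back over it (joint under 0.04 rad); the white spindle within 8 mm of where it was (x of spindle in the frame of stand between -0.004 and 0.004 m and y of spindle in the frame of stand between -0.009 and 0.009 m and z of spindle in the frame of stand between 0.056 and 0.063 m and angle between the x axis of spindle and the y axis of stand, either way round below 0.06 rad and value of joint jaw below 0.04 rad and linear speed of spindle below 0.02 m/s and distance of white_spindle from where it was at the start of the episode below 0.008 m); the robot touches nothing.
It fails at once if the white spindle is displaced by more than 8 mm (distance of white_spindle from where it was at the start of the episode above 0.008 m).
It fails at once if the lamp is pushed with more than 4 N (contact force between anything else and uv_lamp above 4 N).
It fails at once if the vase is moved by more than 15 mm (distance of bud_vase from where it was at the start of the episode above 0.015 m).
It fails at once if the bottle is moved by more than 15 mm (distance of resin_bottle from where it was at the start of the episode above 0.015 m).
It fails at once if the tape roll is moved by more than 15 mm (distance of tape_roll from where it was at the start of the episode above 0.015 m).
It also fails if it takes over 53 s, if anything falls off the work surface, if the arm or the gripper's body presses on something with over 40 N, if the wrist force passes 120 N, or if a joint passes its speed limit or range.

## Working session

There is one attempt and no reset: what is moved stays moved. The work goes in short steps, Python scripts to look and compute and a tool call to move; the robot and the scene stay as the last step left them, time stands still between calls to the robot, and variables do not carry over. Pictures are saved under pics/ and viewed, and the job is handed in when it is done.

Besides the shell and the picture viewer there is one more tool, called after "Emit:" in YAML: its name, and indented under it one key for each argument. apply_moves: Moves the arm, as the interface text tells. Its arguments: {"type":"object","properties":{"plan":{"type":"array","items":{"type":"object","properties":{"tx":{"type":"number"},"ty":{"type":"number"},"tz":{"type":"number"},"rx":{"type":"number"},"ry":{"type":"number"},"rz":{"type":"number"},"jaw":{"type":"number"}}}},"grip_force":{"type":"number"}},"required":["plan"]}

```bash
ls; mkdir -p pics
python3 - <<'E'
from rig import env
import cv2,pickle
d={}
for n in ["side","top","wrist"]:
    r=env.get_image(n); d[n]=r
    cv2.imwrite(f"pics/{n}0.png",r["image"][:,:,::-1])
    print(n,r["intrinsics"],r["k1"],r["world_from_camera"])
pickle.dump(d,open("d0.pkl","wb"))
print(env.observe(),env.grip_depth)
E
```

```text
pics
side [[533.02688261   0.         277.25815601]
 [  0.         533.02688261 205.90655942]
 [  0.           0.           1.        ]] -0.04988284534348077 [[-0.97407677  0.16856186 -0.15086864  0.44889873]
 [-0.22608755 -0.70277805  0.67452756  0.66395166]
 [ 0.00767245  0.69115115  0.72266951  0.83683489]
 [ 0.          0.          0.          1.        ]]
top [[464.93620867   0.         282.73073754]
 [  0.         464.93620867 206.16680421]
 [  0.           0.           1.        ]] 0.018478486514924154 [[ 0.01010021  0.99820837 -0.05897485  0.5448311 ]
 [-0.99994258  0.00987136 -0.00417057  0.00856586]
 [-0.00358094  0.05901359  0.99825076  1.03290722]
 [ 0.          0.          0.          1.        ]]
wrist [[369.40842694   0.         276.43306305]
 [  0.         369.40842694 214.08891368]
 [  0.           0.           1.        ]] 0.02585089846191258 [[ 3.03531602e-01 -9.00605256e-01 -3.11092814e-01  8.76495259e-02]
 [ 9.52821301e-01  2.86771538e-01  9.94668481e-02  5.51266150e-01]
 [-3.67801636e-04 -3.26607191e-01  9.45160096e-01  3.71889637e-01]
 [ 0.00000000e+00  0.00000000e+00  0.00000000e+00  1.00000000e+00]]
{'time_s': 0.15, 'q': array([ 6.00296892e+01,  2.18331473e+01,  7.43714436e+01, -3.02035883e-04,
        8.38567163e+01, -1.23348598e+01]), 'qvel': array([ 0.14731236, -0.14279836, -0.14717837, -0.0240779 , -0.07974238,
       -0.03300141]), 'joint_efforts': array([ 2.42287402e-03, -4.48623490e+01, -2.31347555e+01, -1.58441094e-04,
        3.69707544e-03,  4.40792337e-05]), 'position': array([0.1665155 , 0.52396718, 0.23086363]), 'tool_rot': array([[-9.53003511e-01,  3.02958788e-01, -5.29985448e-04],
       [ 3.02959169e-01,  9.53003084e-01, -9.29553126e-04],
       [ 2.23461478e-04, -1.04643134e-03, -9.99999428e-01]]), 'ft_force': array([ 0.62639602,  0.40801341, -0.23395185]), 'wrist_torque': array([0.00839109, 0.00429142, 0.01591499]), 'grip_width': 0.08549712612642783} -0.0187
```

View pics/side0.png

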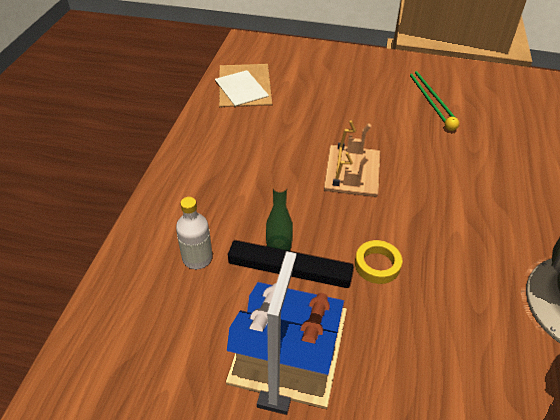

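View pics/top0.png

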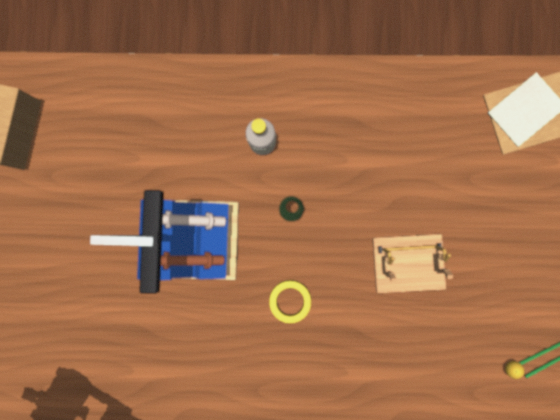

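View pics/wrist0.png

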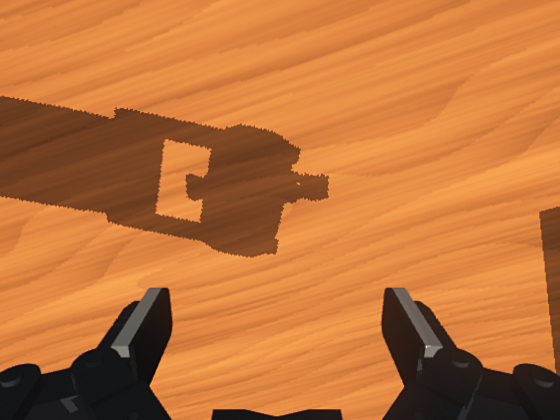

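Run:
```python
import cv2
def crop(src,dst,x0,y0,w,h,s):
    im=cv2.imread(src)[y0:y0+h,x0:x0+w]
    im=cv2.resize(im,None,fx=s,fy=s,interpolation=cv2.INTER_CUBIC)
    for i in range(0,w,10):
        cv2.putText(im,str(x0+i) if i%20==0 else "",(i*s,10),0,.35,(255,255,255),1); cv2.line(im,(i*s,12),(i*s,18),(255,255,255),1)
    for j in range(0,h,10):
        cv2.putText(im,str(y0+j) if j%20==0 else "",(0,j*s+4),0,.35,(255,255,255),1); cv2.line(im,(24,j*s),(30,j*s),(255,255,255),1)
    cv2.imwrite(dst,im)
crop("pics/top0.png","pics/topm.png",125,180,120,120,5)
crop("pics/side0.png","pics/sidem.png",220,230,150,115,5)
crop("pics/top0.png","pics/tops.png",360,220,110,85,7)
crop("pics/side0.png","pics/sides.png",310,110,90,90,6)
```

```text
(no output)
```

View pics/topm.png

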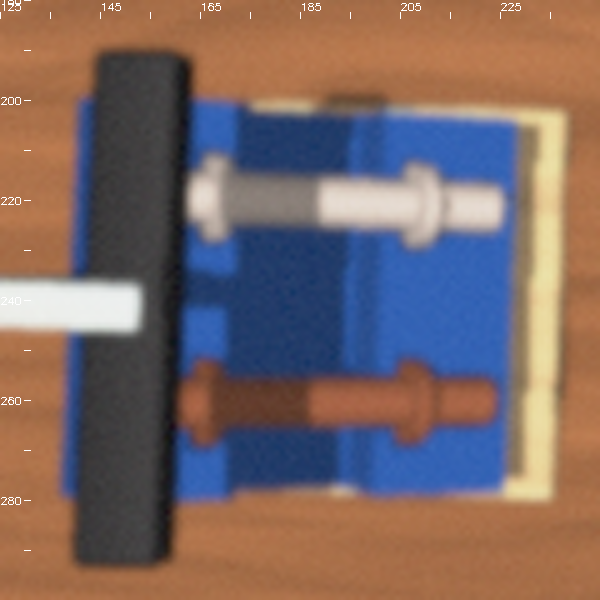

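View pics/sidem.png

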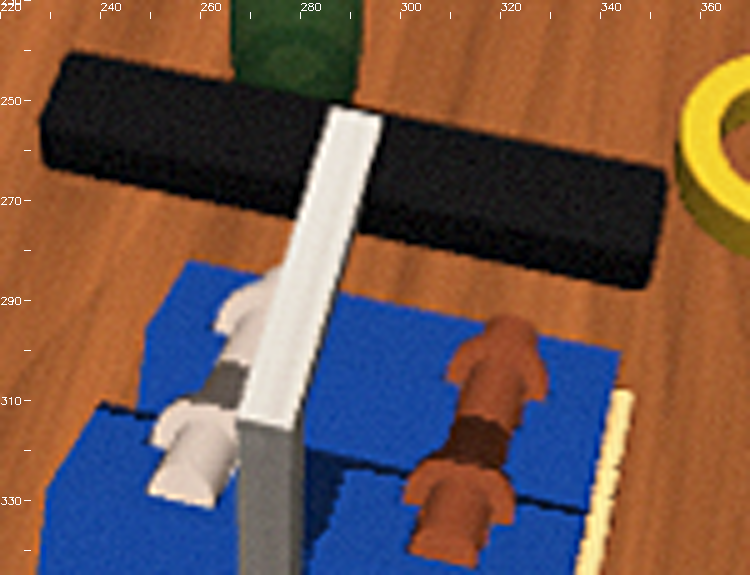

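View pics/tops.png

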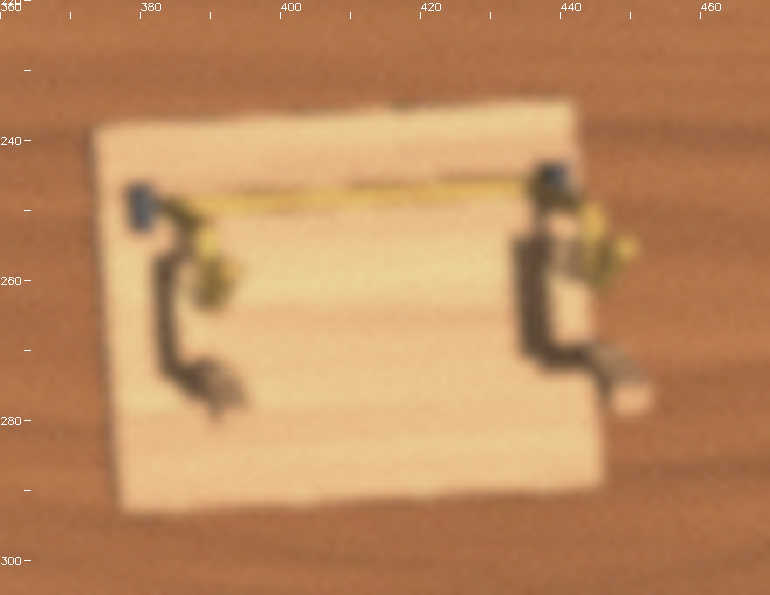

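View pics/sides.png

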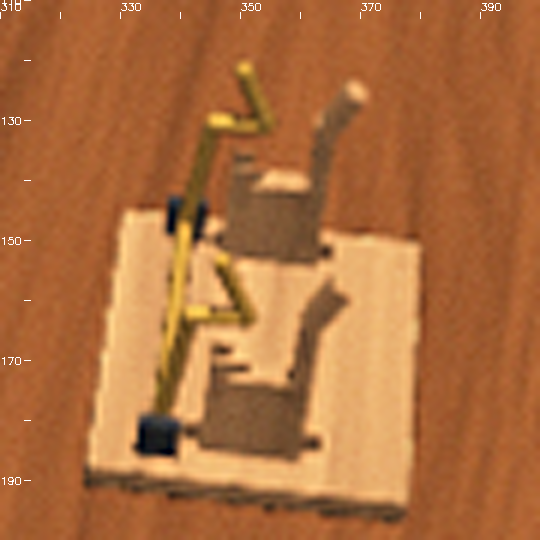

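```bash
cat > h.py <<'E'
import numpy as np, cv2, pickle
from scipy.optimize import least_squares
D=pickle.load(open("d0.pkl","rb"))
def proj(r,P):
    T=np.linalg.inv(r["world_from_camera"]); P=np.atleast_2d(P)
    Q=P@T[:3,:3].T+T[:3,3]; Q=Q*[1,-1,-1]
    return cv2.projectPoints(Q,np.zeros(3),np.zeros(3),r["intrinsics"],np.array([r["k1"],0,0,0.]))[0][:,0]
def pose(p):
    c,s=np.cos(p[2]),np.sin(p[2]); R=np.array([[c,-s,0],[s,c,0],[0,0,1.]])
    return R,np.array([p[0],p[1],0])
def W(p,L):
    R,t=pose(p); return np.atleast_2d(L)@R.T+t
C=np.cos(np.pi/6);S=.5
def face(a,b,n=0): # along slope, across, normal -> mould frame (face centre above origin)
    return np.array([a*C-n*S,b,.1+a*S+n*C])
def cr(X,Y,x0,y0,s): return np.array([x0+(X+.5)/s-.5,y0+(Y+.5)/s-.5])
E
cat > fit.py <<'E'
from h import *
ct=lambda X,Y:cr(X,Y,360,220,7)
cs=lambda X,Y:cr(X,Y,310,110,6)
L=np.array([[.06,.075,.012],[.06,-.075,.012],[-.06,-.075,.012],[-.06,.075,.012]])
T=[ct(95,127),ct(574,100),ct(604,486),ct(122,514)]
Sd=[cs(88,468),cs(124,210),cs(418,242),cs(406,500)]
for w in ("both","top","side"):
    def f(p):
        P=W(p,L); o=[]
        if w!="side": o.append((proj(D["top"],P)-T).ravel())
        if w!="top": o.append((proj(D["side"],P)-Sd).ravel())
        return np.concatenate(o)
    r=least_squares(f,[.45,-.28,0]); print(w,r.x[:2].round(4),np.degrees(r.x[2]).round(2),r.fun.round(1))
    if w=="both": ps=r.x
tm=lambda X,Y:cr(X,Y,125,180,5); sm=lambda X,Y:cr(X,Y,220,230,5)
h=.086;b=.078
# mould y = -world x
Lt=[face(-h,b),face(-h,-b),face(h,b),face(h,-b)]
Tt=[tm(503,490),tm(517,123),tm(62,497),tm(78,100)]
Ls=[face(-h,b),face(-h,-b)]
Ts=[sm(620,352),sm(190,262)]
for w in ("both","top"):
    def f(p):
        o=[(proj(D["top"],W(p,Lt))-Tt).ravel()]
        if w=="both": o.append((proj(D["side"],W(p,Ls))-Ts).ravel())
        return np.concatenate(o)
    r=least_squares(f,[.45,.22,1.57]); print(w,r.x[:2].round(4),np.degrees(r.x[2]).round(2),r.fun.round(1))
    if w=="both": pm=r.x
pickle.dump((ps,pm),open("fit.pkl","wb"))
E
cat > ov.py <<'E'
from h import *
ps,pm=pickle.load(open("fit.pkl","rb"))
def draw(im,r,P,col,x0,y0,s):
    q=proj(r,P); q=((q-[x0,y0]+.5)*s-.5)
    cv2.polylines(im,[np.round(q*8).astype(np.int32)],False,col,1,cv2.LINE_AA,3)
def spin(R,t):
    th=np.linspace(0,2*np.pi,40); out=[]
    for x,rad in [(-.075,.01),(.075,.01),(-.045,.017),(-.039,.017),(.039,.017),(.045,.017)]:
        out.append(np.c_[np.full(40,x),rad*np.cos(th),rad*np.sin(th)]@R.T+t)
    return out
def go(name,x0,y0,w,h,s,out):
    r=D[name]; im=cv2.resize(r["image"][y0:y0+h,x0:x0+w,::-1],None,fx=s,fy=s,interpolation=cv2.INTER_CUBIC)
    k=.086;b=.078
    draw(im,r,W(pm,[face(-k,b),face(-k,-b),face(k,-b),face(k,b),face(-k,b)]),(0,255,255),x0,y0,s)
    Rm,tm=pose(pm); A=Rm@np.array([[C,0,-S],[0,1,0],[S,0,C]])
    for bb in (.04,-.04):
        for c in spin(A,W(pm,face(0,bb))[0]): draw(im,r,c,(0,255,0),x0,y0,s)
    for z in (.248,.278):
        draw(im,r,W(pm,[[.01,.085,z],[.01,-.085,z],[.04,-.085,z],[.04,.085,z],[.01,.085,z]]),(255,0,255),x0,y0,s)
    draw(im,r,W(ps,[[.06,.075,.012],[.06,-.075,.012],[-.06,-.075,.012],[-.06,.075,.012],[.06,.075,.012]]),(255,255,0),x0,y0,s)
    for y in (-.056,.056):
        draw(im,r,W(ps,[[.0075,y,.0755],[.0075,y-.003,.0755],[.0075,y+.003,.0755]]),(0,0,255),x0,y0,s)
    Rs,ts=pose(ps); B=Rs@np.array([[0,-1,0],[1,0,0],[0,0,1.]])
    for c in spin(B,W(ps,[0,0,.06])[0]): draw(im,r,c,(0,255,0),x0,y0,s)
    cv2.imwrite(out,im)
if __name__=="__main__":
    go("top",125,180,120,120,5,"pics/otm.png"); go("side",220,230,150,115,5,"pics/osm.png")
    go("top",360,220,110,85,7,"pics/ots.png"); go("side",310,110,90,90,6,"pics/oss.png")
E
python3 fit.py; python3 ov.py
```

```text
both [ 0.4814 -0.2644] 4.0 [-0.1  0.9  0.2  0.7  0.4  0.9  0.   0.9 -1.6 -0.4 -1.4 -0.2 -0.4 -0.1
 -0.2  0.6]
top [ 0.4833 -0.2642] 3.89 [-0.2 -0.   0.1 -0.1  0.2  0.1 -0.1  0. ]
side [ 0.4794 -0.265 ] 4.08 [-0.6 -0.4 -0.6 -0.2  0.4 -0.1  0.8  0.6]
both [0.5292 0.2066] 88.71 [-1.4  1.3 -1.2 -0.   2.4  1.8  3.4 -0.8 -1.   1.9 -1.6  1.3]
top [0.5304 0.2084] 89.05 [-2.   0.5 -2.3 -0.8  1.7  1.4  2.2 -1.2]
```

View pics/otm.png

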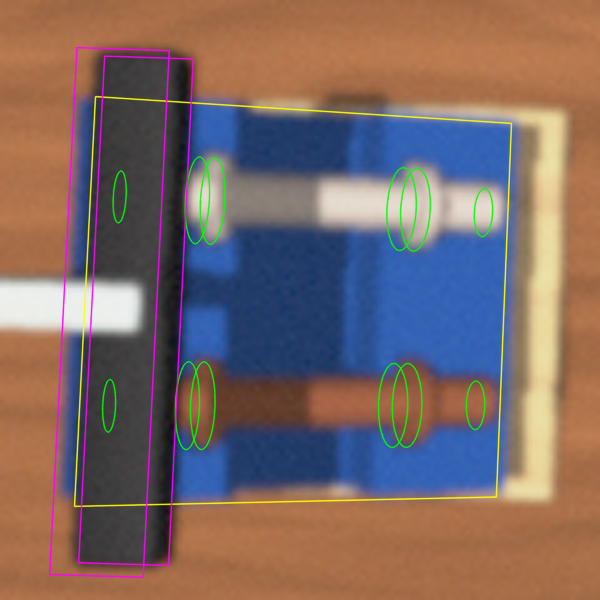

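View pics/osm.png

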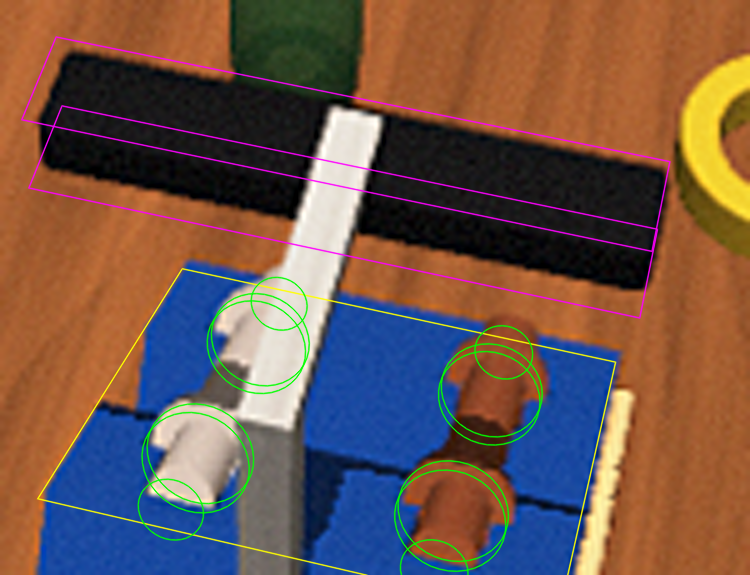

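View pics/ots.png

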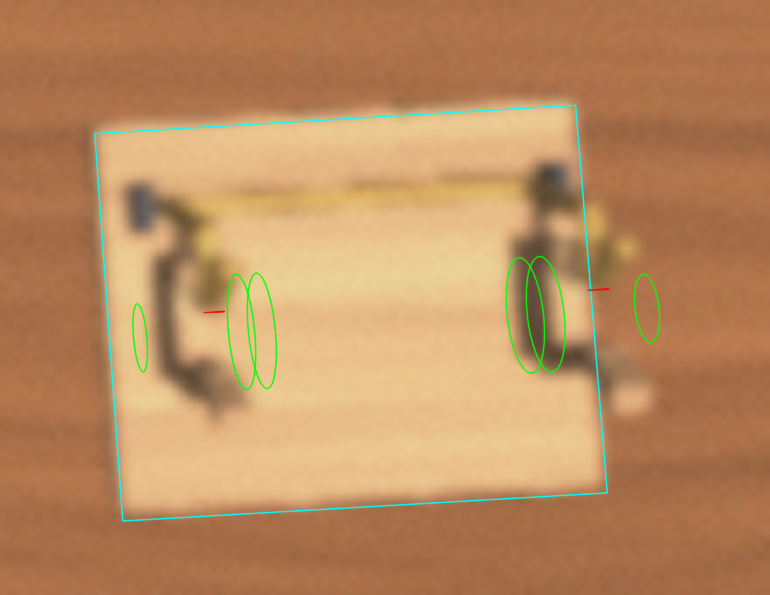

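View pics/oss.png

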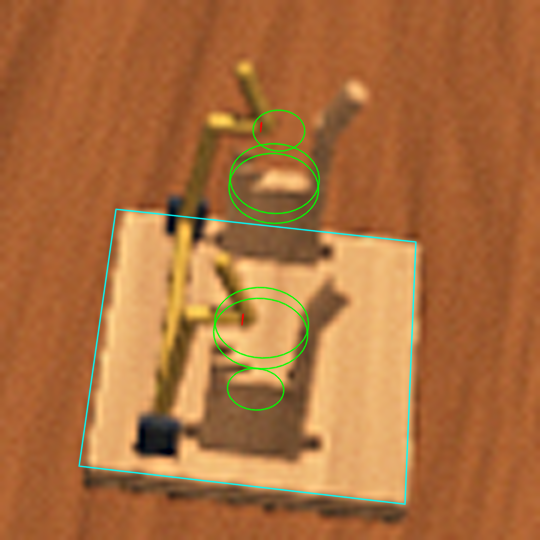

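```bash
cat > sil.py <<'E'
from h import *
from scipy.optimize import minimize
A0=np.array([[C,0,-S],[0,1,0],[S,0,C]])
SC=6
def hull(r,P,x0,y0,im):
    q=((proj(r,P)-[x0,y0]+.5)*SC-.5).astype(np.float32)
    cv2.fillConvexPoly(im,np.round(cv2.convexHull(q)[:,0]*16).astype(np.int32),1.,cv2.LINE_8,4)
th=np.linspace(0,2*np.pi,48); up=np.linspace(0,np.pi,24)
def ring(x,rad,t): return np.c_[np.full(len(t),x),rad*np.cos(t),rad*np.sin(t)]
def render(r,p,x0,y0,w,h):
    R=pose(p)[0]@A0; t=np.array([p[0],p[1],.1]); im=np.zeros((h*SC,w*SC),np.float32)
    for a,b,rad,tt in [(-.075,.075,.01,up),(-.045,-.039,.017,up),(.039,.045,.017,up),(-.028,.028,.01,th)]:
        hull(r,np.r_[ring(a,rad,tt),ring(b,rad,tt)]@R.T+t,x0,y0,im)
    return cv2.resize(im,(w,h),interpolation=cv2.INTER_AREA)
def fit(name,x0,y0,w,h,p0,valid=None):
    r=D[name]; I=r["image"][y0:y0+h,x0:x0+w].astype(float)
    rb=I[:,:,0]/(I.sum(2)+1); obs=np.clip((rb-.2)/(.55-.2),0,1)  # red fraction
    V=np.ones((h,w)) if valid is None else valid
    def f(p): return (((render(r,p,x0,y0,w,h)-obs)**2)*V).sum()
    best=None
    g=[(f(p0+np.array([dx,dy,0])),dx,dy) for dx in np.arange(-.01,.011,.002) for dy in np.arange(-.01,.011,.002)]
    _,dx,dy=min(g); p1=p0+np.array([dx,dy,0])
    s=minimize(f,p1,method="Nelder-Mead",options=dict(initial_simplex=p1+np.array([[0,0,0],[.002,0,0],[0,.002,0],[0,0,.03]]),xatol=1e-5,fatol=1e-4))
    print(name,s.x[:2].round(4),np.degrees(s.x[2]).round(2),s.fun,obs.min(),obs.max()); 
    v=np.hstack([obs,render(r,s.x,x0,y0,w,h),V]); cv2.imwrite(f"pics/sil_{name}.png",cv2.resize(v*255,None,fx=4,fy=4,interpolation=0))
    return s.x
if __name__=="__main__":
    p0=np.array([.489,.205,np.radians(89)])
    fit("top",162,250,63,22,p0)
    h,w=56,44; V=np.zeros((h,w)); 
    poly=((np.array([[395,500],[430,330],[480,308],[545,308],[570,420],[530,570],[395,570]])/5+[220,230])-[299,290]).astype(np.int32)
    cv2.fillPoly(V,[poly],1.); fit("side",299,290,w,h,p0,V)
E
python3 sil.py
```

```text
top [0.4905 0.2042] 88.76 41.34437272389411 0.0 0.8646222887060582
side [0.4879 0.2036] 88.76 68.07370546668871 0.0 1.0[ WARN:0@1.978] global loadsave.cpp:1063 imwrite_ Unsupported depth image for selected encoder is fallbacked to CV_8U.
```

Run:
```python
from rig import env
print([a for a in dir(env) if not a.startswith("_")])
from h import *
def ray(name,u,v):
    r=D[name]; p=cv2.undistortPoints(np.array([[[u,v]]],float),r["intrinsics"],np.array([r["k1"],0,0,0.]))[0,0]
    M=r["world_from_camera"]; d=M[:3,:3]@np.array([p[0],-p[1],-1]); return M[:3,3],d/np.linalg.norm(d)
def tri(a,b):
    (o1,d1),(o2,d2)=ray("top",*a),ray("side",*b)
    A=np.c_[d1,-d2]; s=np.linalg.lstsq(A,o2-o1,rcond=None)[0]; P,Q=o1+s[0]*d1,o2+s[1]*d2
    return (P+Q)/2,np.linalg.norm(P-Q)
ps=np.array([.4814,-.2646,np.radians(4.0)])
R,t=pose(ps)
for n,a,b in [("postL",cr(141,207,360,220,7),cr(157,435,310,110,6)),("postR",cr(550,180,360,220,7),cr(186,215,310,110,6)),
  ("hookL",cr(212,300,360,220,7),cr(250,318,310,110,6)),("wiretopR",cr(626,247,360,220,7),cr(244,68,310,110,6)),("prongtopR",cr(632,395,360,220,7),cr(354,90,310,110,6)),
  ("vase",(291,208),(279,190)),("bottle",(259,126),(189,203))]:
    P,e=tri(a,b); print(n,P.round(4),"stand:",(R.T@(P-t)).round(4),round(e,4))
```

```text
['MotionError', 'close_job', 'get_image', 'grip_depth', 'observe']
postL [ 0.5116 -0.1983  0.0213] stand: [0.0347 0.0641 0.0213] 0.0039
postR [ 0.5203 -0.3238  0.0232] stand: [ 0.0347 -0.0617  0.0232] 0.0059
hookL [ 0.4853 -0.2078  0.0763] stand: [0.0079 0.0564 0.0763] 0.0062
wiretopR [ 0.5041 -0.319   0.1019] stand: [ 0.0188 -0.0559  0.1019] 0.0043
prongtopR [ 0.4621 -0.3219  0.0971] stand: [-0.0232 -0.0558  0.0971] 0.0041
vase [ 0.594  -0.0031  0.1644] stand: [0.1306 0.253  0.1644] 0.0023
bottle [0.7471 0.0586 0.1566] stand: [0.2876 0.3038 0.1566] 0.0043
```

```bash
cat > plan.py <<'E'
from h import *
from scipy.spatial.transform import Rotation as Ro
SP=np.array([.4892,.2039,.1]); yawm=np.radians(88.76)
u=np.array([np.cos(yawm),np.sin(yawm),0]); n=-.5*u+C*np.array([0,0,1]); up=C*u+.5*np.array([0,0,1])
def Rt(sx): # tool x = sx*(up slope)
    z=-n; x=sx*up; y=np.cross(z,x); return np.c_[x,y,z]
ST=np.array([.4814,-.2646,0]); yaws=np.radians(4.0)
sy=np.array([-np.sin(yaws),np.cos(yaws),0])
def Rs(sx):
    z=np.array([0,0,-1.]); x=sx*sy; return np.c_[x,np.cross(z,x),z]
def wrist(R,q1,f):
    M=(Ro.from_euler("z",q1,degrees=True)*Ro.from_euler("y",f,degrees=True)).inv()*Ro.from_matrix(R)
    a=M.as_euler("ZYZ",degrees=True); return a-[0,0,90]
E
python3 - <<'E'
from plan import *
from rig import env
o=env.observe(); print(wrist(o["tool_rot"],60.03,96.2))
for s in (1,-1):
    for f in (80,95,110,125): print("mould",s,f,wrist(Rt(s),10,f).round(1), "stand",wrist(Rs(s),-29,f).round(1))
E
```

```text
[-3.01698846e-04  8.38613072e+01 -1.23345491e+01]
mould 1 80 [29.4 93.1 14.7] stand [  0. 100. -33.]
mould 1 95 [29.9 80.1  7.3] stand [ -0.  85. -33.]
mould 1 110 [32.1 67.2 -0.8] stand [ -0.  70. -33.]
mould 1 125 [ 36.9  54.8 -10.5] stand [  0.  55. -33.]
mould -1 80 [  29.4   93.1 -165.3] stand [   0.  100. -213.]
mould -1 95 [  29.9   80.1 -172.7] stand [   0.   85. -213.]
mould -1 110 [  32.1   67.2 -180.8] stand [   0.   70. -213.]
mould -1 125 [  36.9   54.8 -190.5] stand [   0.   55. -213.]
```

```bash
cat >> plan.py <<'E'
GD=.0187
def extra(deg): # tilt further from vertical, about tool y through grasp
    ax=np.cross(-np.array([0,0,1.]),-n); ax/=np.linalg.norm(ax)   # rotating down-vector toward -n
    return Ro.from_rotvec(ax*np.radians(deg)).as_matrix()
def delta(pos,R,o):
    d=(pos-o["position"])*1000; rv=Ro.from_matrix(R@o["tool_rot"].T).as_rotvec()
    print("t",d.round(1),"r",rv.round(4),"deg",np.degrees(np.linalg.norm(rv)).round(1))
def tcp(grasp,R): return grasp+GD*R[:,2]
E
python3 - <<'E'
from plan import *
from rig import env
o=env.observe()
for e in (0,6):
    R=extra(e)@Rt(1); print(R.round(3)); delta(tcp(SP+.25*n,R),R,o)
E
```

```text
[[ 0.019  1.     0.011]
 [ 0.866 -0.022  0.5  ]
 [ 0.5    0.    -0.866]]
t [ 320.2 -435.7   69.4] r [ 0.4565  0.3251 -1.2538] deg 78.7
[[ 0.018  1.     0.013]
 [ 0.809 -0.022  0.588]
 [ 0.588  0.    -0.809]]
t [ 320.2 -434.    70.5] r [ 0.5474  0.39   -1.24  ] deg 80.8
```

Emit:
apply_moves:
  plan:
    - {"tx": 20, "ty": -40, "tz": 40, "rx": 0.05, "ry": 0.04, "rz": -0.12}
    - {"tx": 35, "ty": -80, "tz": 80, "rx": 0.1, "ry": 0.07, "rz": -0.24}
    - {"tx": 50, "ty": -120, "tz": 110, "rx": 0.15, "ry": 0.11, "rz": -0.36}
    - {"tx": 65, "ty": -160, "tz": 130, "rx": 0.2, "ry": 0.145, "rz": -0.47}
    - {"tx": 80, "ty": -200, "tz": 150, "rx": 0.25, "ry": 0.18, "rz": -0.58}
    - {"tx": 90, "ty": -240, "tz": 150, "rx": 0.3, "ry": 0.22, "rz": -0.7}
    - {"tx": 100, "ty": -280, "tz": 150, "rx": 0.35, "ry": 0.25, "rz": -0.81}
    - {"tx": 110, "ty": -320, "tz": 150, "rx": 0.4, "ry": 0.29, "rz": -0.92}
    - {"tx": 120, "ty": -360, "tz": 150, "rx": 0.45, "ry": 0.325, "rz": -1.03}
    - {"tx": 130, "ty": -400, "tz": 150, "rx": 0.5, "ry": 0.36, "rz": -1.14}
    - {"tx": 140, "ty": -440, "tz": 150, "rx": 0.547, "ry": 0.39, "rz": -1.24}
    - {"tx": 140, "ty": -450, "tz": 150, "rx": 0.547, "ry": 0.39, "rz": -1.24}

```text
validation failed for argument at $.pl...
```

Run:
```python
from plan import *
from rig import env
r=env.get_image("side"); cv2.imwrite("pics/side1.png",r["image"][:,:,::-1])
o=env.observe(); print(o["time_s"],o["q"].round(1),o["position"].round(4),o["ft_force"].round(2))
R=extra(6)@Rt(1); delta(tcp(SP+.25*n,R),R,o)
```

```text
0.2 [ 60.   21.8  74.4   0.   83.9 -12.3] [0.1665 0.524  0.2309] [ 0.07  0.57 -0.26]
t [ 320.2 -434.1   70.4] r [ 0.5474  0.3902 -1.24  ] deg 80.8
```

View pics/side1.png

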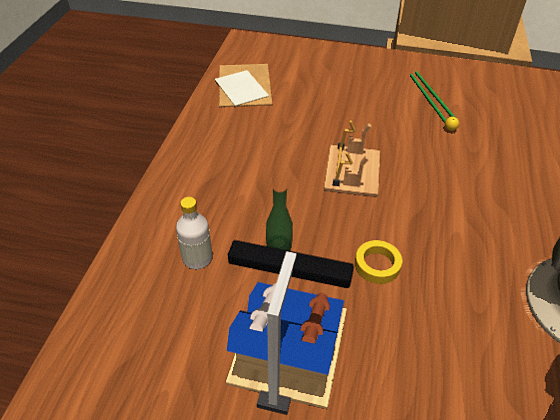

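The picture shows nothing moved: the call was refused. I'll try one small row with all the keys in it.

Emit:
apply_moves:
  plan:
    - {"tx": 20, "ty": -40, "tz": 40, "rx": 0.05, "ry": 0.04, "rz": -0.12, "jaw": 1}

```text
time_s: 0.3
position: [0.1812, 0.4916, 0.2602]
tool_rot: [[-0.91, 0.413, -0.044], [0.411, 0.911, 0.045], [0.058, 0.023, -0.998]]
ft_force: [1.6, -0.8, 0.3]
grip_width: 0.0854
```

Run:
```python
from plan import *
from rig import env
o=env.observe()
R=extra(6)@Rt(1); delta(tcp(SP+.25*n,R),R,o)
```

```text
t [ 305.5 -401.6   41.2] r [ 0.4971  0.3409 -1.1271] deg 73.2
```

Emit:
apply_moves:
  plan:
    - {"tx": 15, "ty": -40, "tz": 40, "rx": 0.05, "ry": 0.034, "rz": -0.112, "jaw": 1}
    - {"tx": 30, "ty": -80, "tz": 70, "rx": 0.1, "ry": 0.068, "rz": -0.225, "jaw": 1}
    - {"tx": 45, "ty": -120, "tz": 100, "rx": 0.15, "ry": 0.102, "rz": -0.338, "jaw": 1}
    - {"tx": 60, "ty": -160, "tz": 120, "rx": 0.2, "ry": 0.136, "rz": -0.45, "jaw": 1}
    - {"tx": 75, "ty": -200, "tz": 120, "rx": 0.25, "ry": 0.17, "rz": -0.563, "jaw": 1}
    - {"tx": 90, "ty": -240, "tz": 120, "rx": 0.3, "ry": 0.205, "rz": -0.676, "jaw": 1}
    - {"tx": 100, "ty": -280, "tz": 120, "rx": 0.35, "ry": 0.24, "rz": -0.79, "jaw": 1}
    - {"tx": 110, "ty": -320, "tz": 120, "rx": 0.4, "ry": 0.273, "rz": -0.9, "jaw": 1}
    - {"tx": 120, "ty": -360, "tz": 120, "rx": 0.45, "ry": 0.307, "rz": -1.014, "jaw": 1}
    - {"tx": 130, "ty": -400, "tz": 120, "rx": 0.497, "ry": 0.341, "rz": -1.127, "jaw": 1}
    - {"tx": 130, "ty": -420, "tz": 120, "rx": 0.497, "ry": 0.341, "rz": -1.127, "jaw": 1}

```text
time_s: 1.4
position: [0.3115, 0.069, 0.3799]
tool_rot: [[0.024, 1.0, 0.015], [0.807, -0.029, 0.589], [0.589, -0.002, -0.808]]
ft_force: [0.4, 0.6, 0.2]
grip_width: 0.0854
```

Run:
```python
from plan import *
from rig import env
r=env.get_image("side"); cv2.imwrite("pics/side2.png",r["image"][:,:,::-1])
r=env.get_image("wrist"); cv2.imwrite("pics/wrist2.png",r["image"][:,:,::-1])
o=env.observe(); print(o["time_s"],o["q"].round(1),o["position"].round(4),o["ft_force"].round(2))
R=extra(6)@Rt(1); delta(tcp(SP+.25*n,R),R,o)
```

```text
1.5 [-36.7  -6.5  92.1  31.7 113.6 -27. ] [0.312  0.0686 0.3798] [-0.09  0.23  0.55]
t [174.7  21.3 -78.4] r [-0.001  -0.0018  0.007 ] deg 0.4
```

View pics/side2.png

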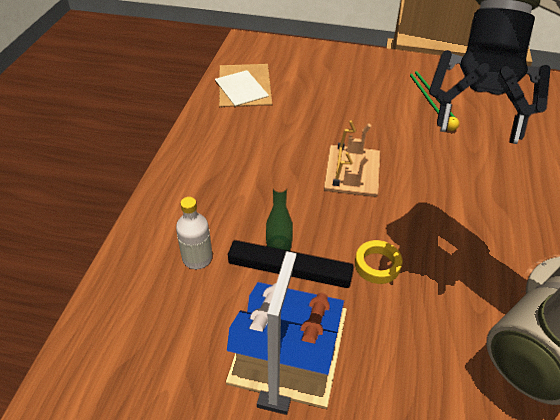

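View pics/wrist2.png

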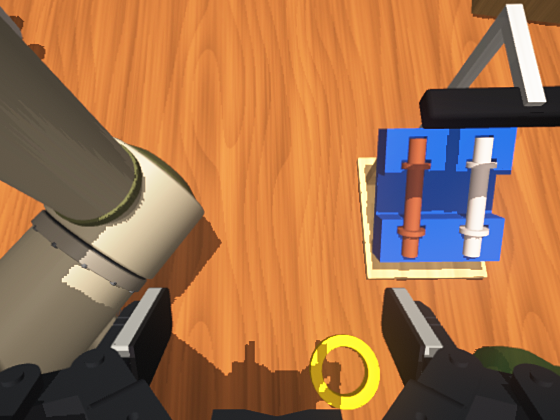

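Run:
```python
from plan import *
from rig import env
o=env.observe()
R=Rt(1); delta(tcp(SP+.22*n,R),R,o); delta(tcp(SP+.12*n,R),R,o)
```

```text
t [ 175.    34.7 -105.4] r [-0.1057  0.0008  0.0071] deg 6.1
t [ 176.1   84.7 -192. ] r [-0.1057  0.0008  0.0071] deg 6.1
```

Emit:
apply_moves:
  plan:
    - {"tx": 40, "ty": 5, "tz": -20, "rx": -0.05, "ry": 0, "rz": 0.007, "jaw": 0.3}
    - {"tx": 80, "ty": 10, "tz": -40, "rx": -0.1057, "ry": 0, "rz": 0.007, "jaw": 0.3}
    - {"tx": 120, "ty": 20, "tz": -60, "rx": -0.1057, "ry": 0, "rz": 0.007, "jaw": 0.3}
    - {"tx": 150, "ty": 28, "tz": -85, "rx": -0.1057, "ry": 0, "rz": 0.007, "jaw": 0.3}
    - {"tx": 175, "ty": 35, "tz": -105, "rx": -0.1057, "ry": 0, "rz": 0.007, "jaw": 0.3}
    - {"tx": 175, "ty": 35, "tz": -105, "rx": -0.1057, "ry": 0, "rz": 0.007, "jaw": 0.3}
    - {"tx": 175, "ty": 55, "tz": -140, "rx": -0.1057, "ry": 0, "rz": 0.007, "jaw": 0.3}
    - {"tx": 176, "ty": 75, "tz": -175, "rx": -0.1057, "ry": 0, "rz": 0.007, "jaw": 0.3}
    - {"tx": 176, "ty": 85, "tz": -192, "rx": -0.1057, "ry": 0, "rz": 0.007, "jaw": 0.3}
    - {"tx": 176, "ty": 85, "tz": -192, "rx": -0.1057, "ry": 0, "rz": 0.007, "jaw": 0.3}

```text
time_s: 2.5
position: [0.4863, 0.1551, 0.1868]
tool_rot: [[0.018, 1.0, 0.007], [0.866, -0.019, 0.5], [0.501, -0.003, -0.866]]
ft_force: [-0.4, 0.2, 0.6]
grip_width: 0.0555
```

Run:
```python
from plan import *
from rig import env
for k in ("side","wrist"):
    r=env.get_image(k); im=r["image"][:,:,::-1].copy()
    if k=="wrist":
        pickle.dump(r,open("w3.pkl","wb"))
        for a in (-.075,-.042,0,.042,.075):
            P=[SP+a*up+b*np.cross(n,up)+c*n for b,c in ((-.01,0),(.01,0),(0,.01))]
            for q in proj(r,P): cv2.circle(im,tuple(int(v) for v in q.round()),1,(0,255,0),-1)
    cv2.imwrite(f"pics/{k}3.png",im)
o=env.observe(); print(o["time_s"],o["q"].round(1),o["position"].round(4),o["ft_force"].round(2),o["grip_width"])
R=Rt(1); delta(tcp(SP,R),R,o)
```

```text
2.6 [-11.1  19.8  91.5  30.5  76.3 -19.3] [0.4881 0.1537 0.189 ] [-0.21  0.02  0.48] 0.05530223929244275
t [   1.3   59.5 -105.2] r [ 0.0002  0.0023 -0.0008] deg 0.1
```

View pics/side3.png

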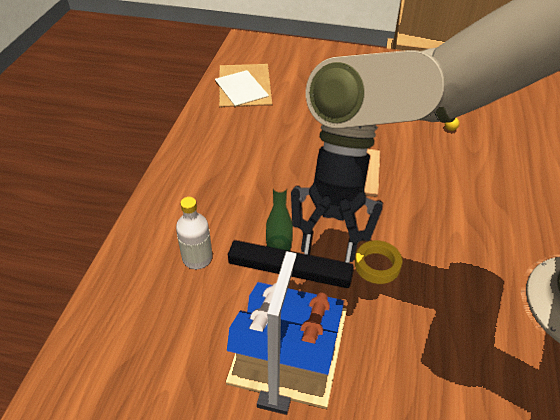

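View pics/wrist3.png

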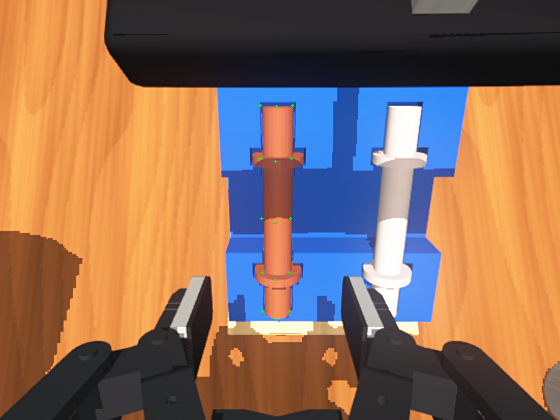

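Emit:
apply_moves:
  plan:
    - {"tx": 0, "ty": 12, "tz": -21, "rx": 0, "ry": 0.002, "rz": -0.001, "jaw": 0.3}
    - {"tx": 0.5, "ty": 24, "tz": -42, "rx": 0, "ry": 0.002, "rz": -0.001, "jaw": 0.3}
    - {"tx": 0.5, "ty": 36, "tz": -63, "rx": 0, "ry": 0.002, "rz": -0.001, "jaw": 0.3}
    - {"tx": 1, "ty": 46, "tz": -81, "rx": 0, "ry": 0.002, "rz": -0.001, "jaw": 0.3}
    - {"tx": 1, "ty": 54, "tz": -95, "rx": 0, "ry": 0.002, "rz": -0.001, "jaw": 0.3}
    - {"tx": 1, "ty": 59, "tz": -104, "rx": 0, "ry": 0.002, "rz": -0.001, "jaw": 0.3}
    - {"tx": 1, "ty": 59, "tz": -104, "rx": 0, "ry": 0.002, "rz": -0.001, "jaw": 0.3}
    - {"tx": 1, "ty": 59, "tz": -104, "rx": 0, "ry": 0.002, "rz": -0.001, "jaw": 0.3}

```text
time_s: 3.4
position: [0.4897, 0.2123, 0.086]
tool_rot: [[0.018, 1.0, 0.013], [0.866, -0.022, 0.5], [0.5, 0.002, -0.866]]
ft_force: [-0.2, 0.3, 0.4]
grip_width: 0.0554
```

Run:
```python
from plan import *
from rig import env
for k in ("side","wrist"):
    r=env.get_image(k); im=r["image"][:,:,::-1].copy()
    cv2.imwrite(f"pics/{k}4.png",im)
o=env.observe(); print(o["time_s"],o["q"].round(1),o["position"].round(4),o["ft_force"].round(2),o["grip_width"])
R=Rt(1); delta(tcp(SP,R),R,o)
```

```text
3.5 [ -4.   28.8  97.7  35.2  60.1 -22.5] [0.4897 0.2123 0.086 ] [0.37 0.85 0.34] 0.055545620675978256
t [-0.3  1.  -2.2] r [0.0003 0.0023 0.0006] deg 0.1
```

View pics/wrist4.png

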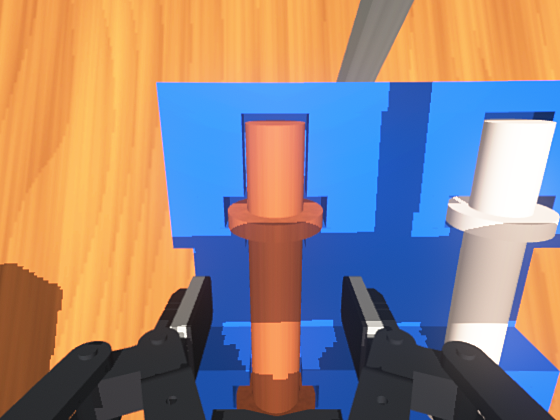

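View pics/side4.png

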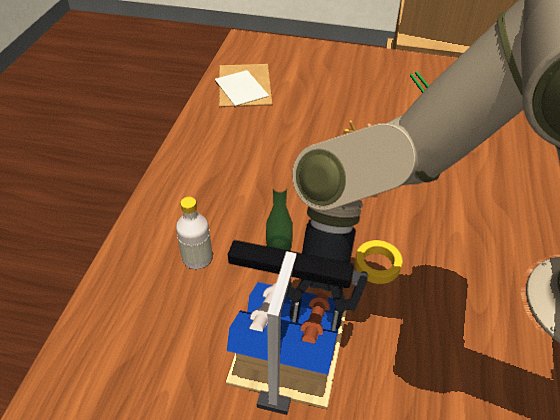

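Emit:
apply_moves:
  plan:
    - {"tx": 0, "ty": 1, "tz": -2, "rx": 0, "ry": 0, "rz": 0, "jaw": -0.3}
    - {"tx": 0, "ty": 1, "tz": -2, "rx": 0, "ry": 0, "rz": 0, "jaw": -1}
    - {"tx": 0, "ty": 1, "tz": -2, "rx": 0, "ry": 0, "rz": 0, "jaw": -1}
    - {"tx": 0, "ty": 1, "tz": -2, "rx": 0, "ry": 0, "rz": 0, "jaw": -1}
    - {"tx": 0, "ty": 1, "tz": -2, "rx": 0, "ry": 0, "rz": 0, "jaw": -1}
    - {"tx": 0, "ty": 1, "tz": -2, "rx": 0, "ry": 0, "rz": 0, "jaw": -1}
    - {"tx": 0, "ty": 1, "tz": -2, "rx": 0, "ry": 0, "rz": 0, "jaw": -1}
    - {"tx": 0, "ty": 1, "tz": -2, "rx": 0, "ry": 0, "rz": 0, "jaw": -1}
    - {"tx": 0, "ty": 1, "tz": -2, "rx": 0, "ry": 0, "rz": 0, "jaw": -1}
    - {"tx": 0, "ty": 1, "tz": -2, "rx": 0, "ry": 0, "rz": 0, "jaw": -1}
  grip_force: 70

```text
time_s: 4.5
position: [0.4899, 0.2131, 0.0843]
tool_rot: [[0.018, 1.0, 0.014], [0.866, -0.022, 0.5], [0.5, 0.003, -0.866]]
ft_force: [-1.1, -2.9, 6.3]
grip_width: 0.0183
```

Emit:
apply_moves:
  plan:
    - {"tx": 0, "ty": -3, "tz": 5, "rx": 0, "ry": 0, "rz": 0, "jaw": -1}
    - {"tx": 0, "ty": -6, "tz": 10, "rx": 0, "ry": 0, "rz": 0, "jaw": -1}
    - {"tx": 0, "ty": -9, "tz": 16, "rx": 0, "ry": 0, "rz": 0, "jaw": -1}
    - {"tx": 0, "ty": -13, "tz": 22, "rx": 0, "ry": 0, "rz": 0, "jaw": -1}
    - {"tx": 0, "ty": -18, "tz": 31, "rx": 0, "ry": 0, "rz": 0, "jaw": -1}
    - {"tx": 0, "ty": -18, "tz": 31, "rx": 0, "ry": 0, "rz": 0, "jaw": -1}

```text
time_s: 5.1
position: [0.4906, 0.1944, 0.1166]
tool_rot: [[0.017, 1.0, 0.016], [0.866, -0.023, 0.499], [0.5, 0.005, -0.866]]
ft_force: [-0.1, -0.3, -1.9]
grip_width: 0.0177
```

Run:
```python
from plan import *
from rig import env
for k in ("side","wrist"):
    r=env.get_image(k); im=r["image"][:,:,::-1].copy()
    cv2.imwrite(f"pics/{k}5.png",im)
o=env.observe(); print(o["time_s"],o["q"].round(1),o["position"].round(4),o["ft_force"].round(2),o["wrist_torque"].round(2),o["grip_width"])
```

```text
5.2 [ -6.1  25.9  96.3  33.5  64.5 -21.4] [0.49   0.1949 0.1156] [ 0.38  0.24 -1.11] [-0.35  0.02  0.  ] 0.01795079808982818
```

View pics/wrist5.png

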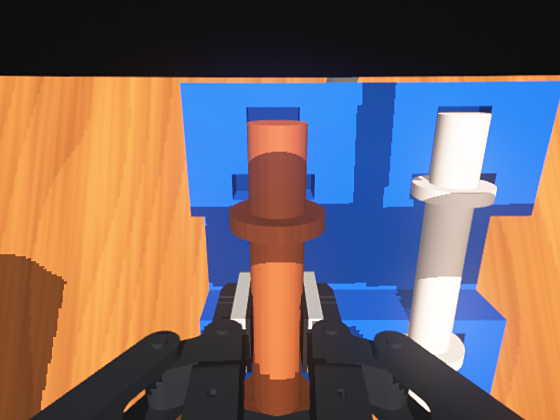

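View pics/side5.png

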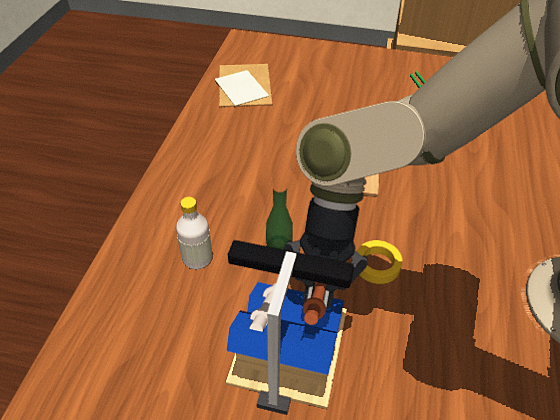

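Run:
```python
from plan import *
from rig import env
o=env.observe()
R=Rs(1); delta(np.array([.4814,-.2646,.2]),R,o)
```

```text
t [  -8.6 -459.5   84.4] r [-0.5234 -0.0089  0.0896] deg 30.4
```

Emit:
apply_moves:
  plan:
    - {"tx": 0, "ty": -25, "tz": 25, "rx": 0, "ry": 0, "rz": 0, "jaw": -1}
    - {"tx": 0, "ty": -55, "tz": 55, "rx": 0, "ry": 0, "rz": 0, "jaw": -1}
    - {"tx": 0, "ty": -90, "tz": 85, "rx": -0.05, "ry": 0, "rz": 0.01, "jaw": -1}
    - {"tx": -2, "ty": -130, "tz": 110, "rx": -0.13, "ry": -0.002, "rz": 0.02, "jaw": -1}
    - {"tx": -3, "ty": -170, "tz": 130, "rx": -0.21, "ry": -0.003, "rz": 0.035, "jaw": -1}
    - {"tx": -4, "ty": -210, "tz": 140, "rx": -0.29, "ry": -0.005, "rz": 0.05, "jaw": -1}
    - {"tx": -5, "ty": -250, "tz": 140, "rx": -0.37, "ry": -0.006, "rz": 0.065, "jaw": -1}
    - {"tx": -6, "ty": -290, "tz": 140, "rx": -0.45, "ry": -0.008, "rz": 0.08, "jaw": -1}
    - {"tx": -7, "ty": -335, "tz": 140, "rx": -0.523, "ry": -0.009, "rz": 0.09, "jaw": -1}
    - {"tx": -8, "ty": -380, "tz": 130, "rx": -0.523, "ry": -0.009, "rz": 0.09, "jaw": -1}
    - {"tx": -8, "ty": -420, "tz": 110, "rx": -0.523, "ry": -0.009, "rz": 0.09, "jaw": -1}
    - {"tx": -8.5, "ty": -450, "tz": 95, "rx": -0.523, "ry": -0.009, "rz": 0.09, "jaw": -1}

```text
time_s: 6.4
position: [0.481, -0.2569, 0.2091]
tool_rot: [[-0.069, 0.998, -0.001], [0.998, 0.069, 0.001], [0.001, -0.001, -1.0]]
ft_force: [1.1, -0.2, -1.2]
grip_width: 0.0179
```

```bash
cat > look.py <<'E'
import sys
from plan import *
from rig import env
tag=sys.argv[1]
o=env.observe()
for k in ("side","top","wrist"):
    r=env.get_image(k); pickle.dump(r,open(f"{k}{tag}.pkl","wb"))
    im=r["image"][:,:,::-1].copy()
    if k=="side": im=cv2.resize(im[60:240,270:450],None,fx=3,fy=3,interpolation=cv2.INTER_CUBIC)
    if k=="top": im=cv2.resize(im[200:320,330:490],None,fx=4,fy=4,interpolation=cv2.INTER_CUBIC)
    cv2.imwrite(f"pics/{k}{tag}.png",im)
o=env.observe(); print(o["time_s"],o["q"].round(1),o["position"].round(4),o["ft_force"].round(2),o["wrist_torque"].round(2),o["grip_width"].round(4))
R=Rs(1); delta(np.array([.4814,-.2646,.0413]),R,o)
E
python3 look.py 6
```

```text
Traceback (most recent call last):
  File "look.py", line 12, in <module>
    o=env.observe(); print(o["time_s"],o["q"].round(1),o["position"].round(4),o["ft_force"].round(2),o["wrist_torque"].round(2),o["grip_width"].round(4))
                                                                                                                                ^^^^^^^^^^^^^^^^^^^^^
AttributeError: 'float' object has no attribute 'round'
```

View pics/wrist6.png

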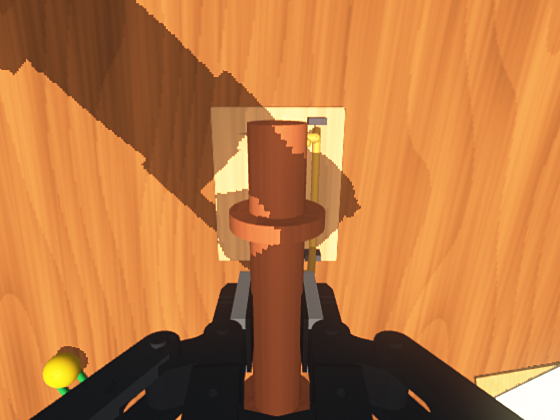

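View pics/side6.png

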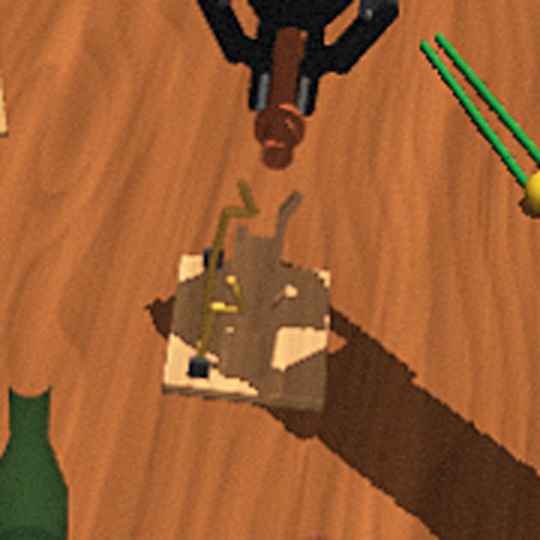

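View pics/top6.png

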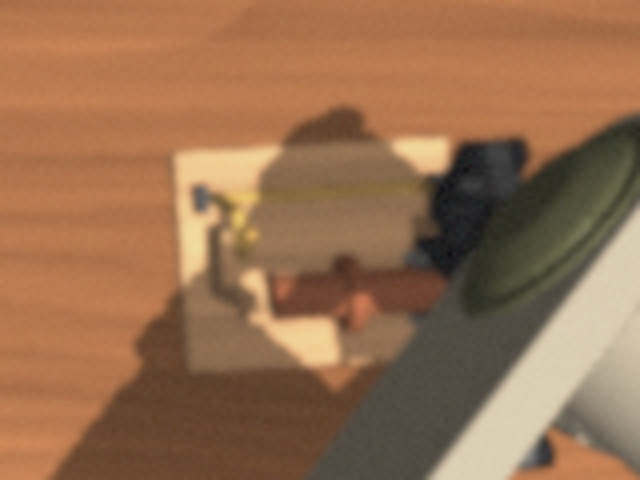

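```bash
sed -i 's/o\["grip_width"\].round(4)/o["grip_width"]/' look.py
python3 - <<'E'
from plan import *
from rig import env
r=pickle.load(open("wrist6.pkl","rb"))
L=np.array([[-.06,.075,.012],[.06,.075,.012],[-.06,-.075,.012],[.06,-.075,.012]])
T=np.array([[211,107],[346,108],[219,261],[337,260]],float)
p0=np.array([.4814,-.2646,np.radians(4)])
print(proj(r,W(p0,L)).round(1))
s=least_squares(lambda p:(proj(r,W(p,L))-T).ravel(),p0); print(s.x,np.degrees(s.x[2]),s.fun.round(1))
o=env.observe(); print(o["position"],o["time_s"])
# spindle in tool: expected projections of bar at tool centre
R=o["tool_rot"]; g=o["position"]-GD*R[:,2]
for a in (.042,.075):
    print(proj(r,[g+a*R[:,0]+b*R[:,1] for b in (-.01,.01)]+[g+a*R[:,0]-.01*R[:,2],g+a*R[:,0]+.01*R[:,2]]).round(1).tolist())
delta(np.array([.4814,-.2646,.0413]),Rs(1),o)
im=r["image"][90:280,190:370,::-1]; cv2.imwrite("pics/w6c.png",cv2.resize(im,None,fx=3,fy=3,interpolation=cv2.INTER_CUBIC))
E
```

```text
[[207.1 109.1]
 [344.1 108.6]
 [216.8 263.6]
 [335.8 263.4]]
[ 0.48343266 -0.26258663  0.06486572] 3.7165320940283033 [-1.2 -0.5  1.1 -1.3 -0.6  0.7  0.6  1.9]
[ 0.480905   -0.25593409  0.20889549] 6.55
[[244.8, 215.2], [302.4, 215.1], [273.4, 225.4], [273.8, 206.4]]
[[241.7, 117.0], [304.7, 116.9], [272.9, 119.6], [273.4, 114.7]]
t [   0.5   -8.7 -167.6] r [-0.0029 -0.0025  0.0019] deg 0.2
```

View pics/w6c.png

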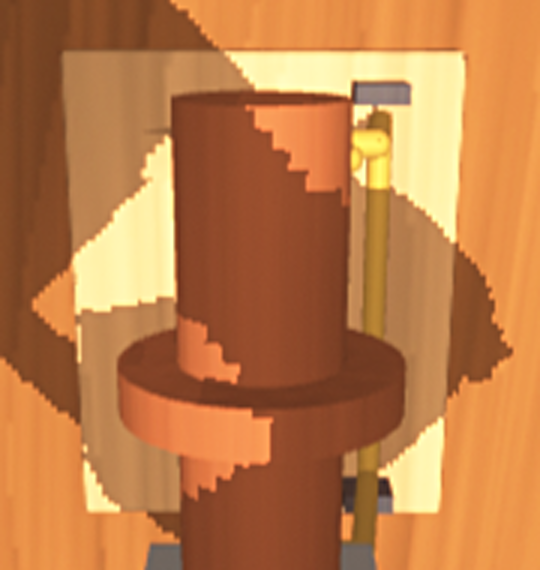

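Emit:
apply_moves:
  plan:
    - {"tx": 0.8, "ty": -8, "tz": -30, "rx": -0.003, "ry": -0.003, "rz": 0.002, "jaw": -1}
    - {"tx": 0.8, "ty": -8, "tz": -65, "rx": -0.003, "ry": -0.003, "rz": 0.002, "jaw": -1}
    - {"tx": 0.8, "ty": -8, "tz": -85, "rx": -0.003, "ry": -0.003, "rz": 0.002, "jaw": -1}
    - {"tx": 0.8, "ty": -8, "tz": -98, "rx": -0.003, "ry": -0.003, "rz": 0.002, "jaw": -1}
    - {"tx": 0.8, "ty": -8, "tz": -105, "rx": -0.003, "ry": -0.003, "rz": 0.002, "jaw": -1}
    - {"tx": 0.8, "ty": -8, "tz": -105, "rx": -0.003, "ry": -0.003, "rz": 0.002, "jaw": -1}

```text
time_s: 7.15
position: [0.4818, -0.263, 0.1037]
tool_rot: [[-0.071, 0.997, -0.0], [0.997, 0.071, 0.001], [0.001, -0.0, -1.0]]
ft_force: [-0.1, -0.1, -0.6]
grip_width: 0.0177
```

```bash
python3 look.py 7
```

```text
7.3 [-41.   28.8  85.5   0.   65.6 -45.1] [ 0.4822 -0.2639  0.1049] [ 0.08 -0.47 -0.82] [-0.01  0.06  0.03] 0.017655400496165933
t [ -0.8  -0.7 -63.6] r [ 0.0011  0.0018 -0.0005] deg 0.1
```

View pics/wrist7.png

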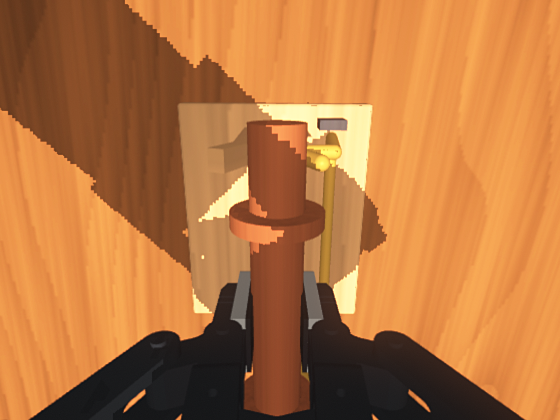

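View pics/side7.png

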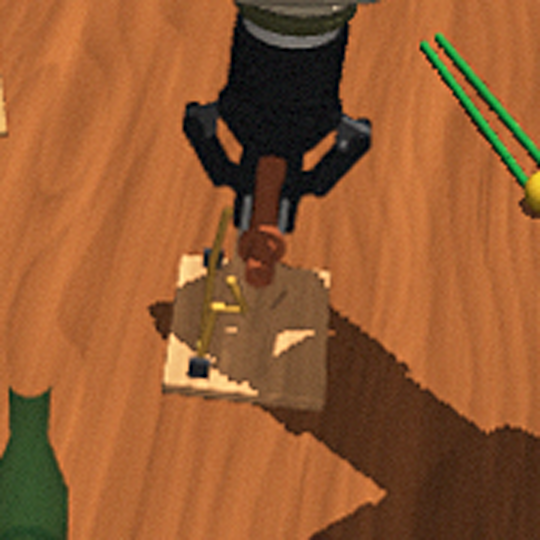

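Emit:
apply_moves:
  plan:
    - {"tx": -0.6, "ty": -0.5, "tz": -10, "rx": 0.001, "ry": 0.002, "rz": 0, "jaw": -1}
    - {"tx": -0.6, "ty": -0.5, "tz": -18, "rx": 0.001, "ry": 0.002, "rz": 0, "jaw": -1}
    - {"tx": -0.6, "ty": -0.5, "tz": -24, "rx": 0.001, "ry": 0.002, "rz": 0, "jaw": -1}
    - {"tx": -0.6, "ty": -0.5, "tz": -29, "rx": 0.001, "ry": 0.002, "rz": 0, "jaw": -1}
    - {"tx": -0.6, "ty": -0.5, "tz": -34, "rx": 0.001, "ry": 0.002, "rz": 0, "jaw": -1}
    - {"tx": -0.6, "ty": -0.5, "tz": -38, "rx": 0.001, "ry": 0.002, "rz": 0, "jaw": -1}

```text
time_s: 7.9
position: [0.481, -0.2647, 0.0672]
tool_rot: [[-0.07, 0.998, -0.001], [0.998, 0.07, -0.001], [-0.001, -0.001, -1.0]]
ft_force: [-9.5, -0.2, 16.0]
grip_width: 0.0178
```

```bash
python3 look.py 8
```

```text
8.05 [-41.1  31.7  87.9  -0.   60.4 -45.1] [ 0.4812 -0.2645  0.0666] [-2.63 -0.18 -1.19] [-0.18  0.42 -0.07] 0.017979688707369906
t [  0.2  -0.1 -25.3] r [-0.     -0.001  -0.0002] deg 0.1
```

View pics/side8.png

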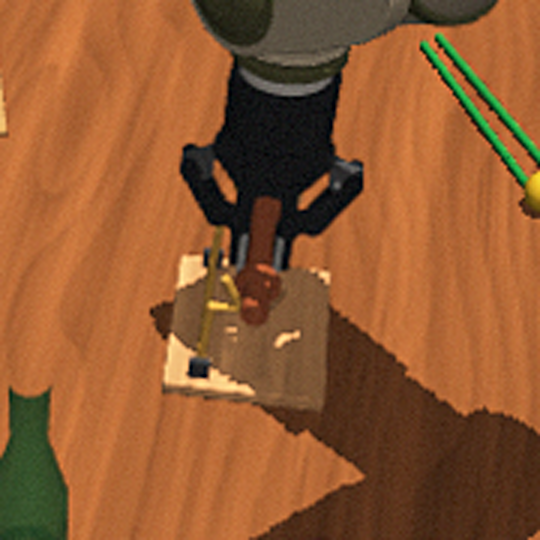

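View pics/wrist8.png

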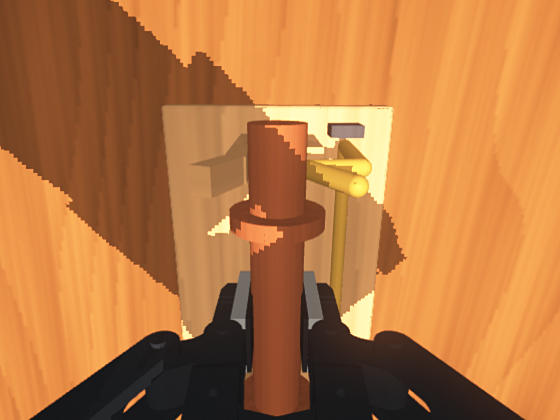

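Emit:
apply_moves:
  plan:
    - {"tx": 0, "ty": 0, "tz": -4, "rx": 0, "ry": 0, "rz": 0, "jaw": -1}
    - {"tx": 0, "ty": 0, "tz": -8, "rx": 0, "ry": 0, "rz": 0, "jaw": -1}
    - {"tx": 0, "ty": 0, "tz": -12, "rx": 0, "ry": 0, "rz": 0, "jaw": -1}
    - {"tx": 0, "ty": 0, "tz": -16, "rx": 0, "ry": 0, "rz": 0, "jaw": -1}
    - {"tx": 0, "ty": 0, "tz": -20, "rx": 0, "ry": 0, "rz": 0, "jaw": -1}
    - {"tx": 0, "ty": 0, "tz": -23, "rx": 0, "ry": 0, "rz": 0, "jaw": -1}
    - {"tx": 0, "ty": 0, "tz": -25, "rx": 0, "ry": 0, "rz": 0, "jaw": -1}
    - {"tx": 0, "ty": 0, "tz": -25, "rx": 0, "ry": 0, "rz": 0, "jaw": -1}

```text
time_s: 8.85
position: [0.4815, -0.2645, 0.0418]
tool_rot: [[-0.07, 0.998, -0.0], [0.998, 0.07, -0.0], [-0.0, -0.0, -1.0]]
ft_force: [-0.1, 0.0, -1.3]
grip_width: 0.0183
```

```bash
python3 look.py 9
```

```text
9.0 [-41.1  33.8  89.2  -0.   57.  -45.1] [ 0.4814 -0.2645  0.0417] [ 0.97  0.07 -0.75] [ 0.03 -0.08 -0.05] 0.017917471694686764
t [-0.  -0.1 -0.4] r [ 0.0003 -0.0003 -0.0003] deg 0.0
```

View pics/side9.png

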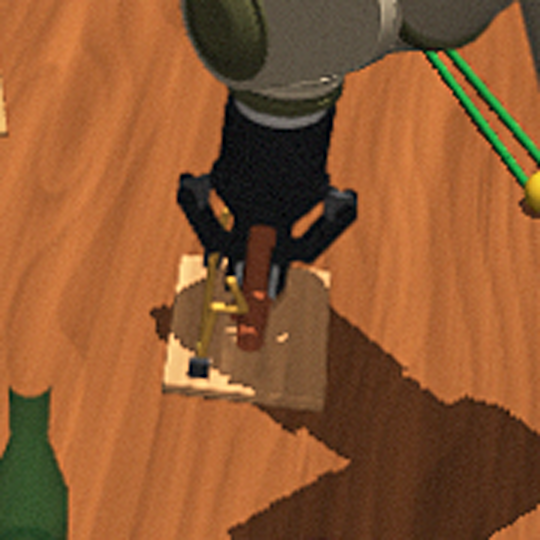

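View pics/wrist9.png

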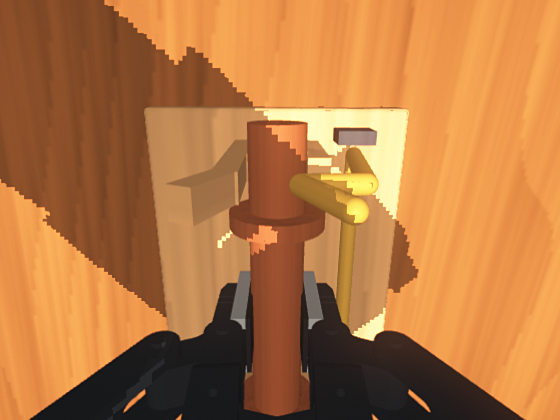

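Emit:
apply_moves:
  plan:
    - {"tx": 0, "ty": 0, "tz": -1, "rx": 0, "ry": 0, "rz": 0, "jaw": -1}
    - {"tx": 0, "ty": 0, "tz": -2, "rx": 0, "ry": 0, "rz": 0, "jaw": -1}
    - {"tx": 0, "ty": 0, "tz": -2, "rx": 0, "ry": 0, "rz": 0, "jaw": -1}

```text
time_s: 9.3
position: [0.4816, -0.2647, 0.0415]
tool_rot: [[-0.07, 0.998, 0.001], [0.998, 0.07, -0.001], [-0.001, 0.001, -1.0]]
ft_force: [-5.1, 4.2, 16.2]
grip_width: 0.0179
```

Emit:
apply_moves:
  plan:
    - {"tx": 0, "ty": 0, "tz": 0, "rx": 0, "ry": 0, "rz": 0, "jaw": -1}
    - {"tx": 0, "ty": 0, "tz": 0, "rx": 0, "ry": 0, "rz": 0, "jaw": -0.3}
    - {"tx": 0, "ty": 0, "tz": 0, "rx": 0, "ry": 0, "rz": 0, "jaw": -0.2}
    - {"tx": 0, "ty": 0, "tz": 0, "rx": 0, "ry": 0, "rz": 0, "jaw": -0.2}
    - {"tx": 0, "ty": 0, "tz": 0, "rx": 0, "ry": 0, "rz": 0, "jaw": -0.2}
    - {"tx": 0, "ty": 0, "tz": 0, "rx": 0, "ry": 0, "rz": 0, "jaw": -0.2}

```text
time_s: 9.9
position: [0.4816, -0.2646, 0.0413]
tool_rot: [[-0.07, 0.998, 0.001], [0.998, 0.07, -0.001], [-0.001, 0.0, -1.0]]
ft_force: [0.4, 0.1, 0.5]
grip_width: 0.034
```

```bash
python3 look.py 10
```

```text
10.05 [-41.1  33.8  89.3  -0.   56.9 -45.1] [ 0.4816 -0.2646  0.0414] [ 0.6   0.28 -0.02] [-0.02  0.02 -0.  ] 0.03434320823723088
t [-0.2  0.  -0.1] r [ 0.0014  0.0006 -0.0005] deg 0.1
```

View pics/wrist10.png

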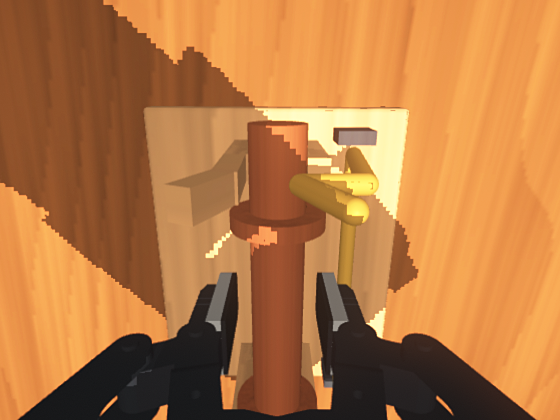

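Emit:
apply_moves:
  plan:
    - {"tx": 0, "ty": 0, "tz": 10, "rx": 0, "ry": 0, "rz": 0, "jaw": -0.2}
    - {"tx": 0, "ty": 0, "tz": 25, "rx": 0, "ry": 0, "rz": 0, "jaw": -0.2}
    - {"tx": 0, "ty": 0, "tz": 50, "rx": 0, "ry": 0, "rz": 0, "jaw": -0.2}
    - {"tx": 0, "ty": 0, "tz": 90, "rx": 0, "ry": 0, "rz": 0, "jaw": -0.2}
    - {"tx": 0, "ty": 0, "tz": 140, "rx": 0, "ry": 0, "rz": 0, "jaw": -0.2}
    - {"tx": -30, "ty": 0, "tz": 180, "rx": 0, "ry": 0, "rz": 0, "jaw": -0.2}
    - {"tx": -75, "ty": -15, "tz": 200, "rx": 0, "ry": 0, "rz": 0, "jaw": -0.2}
    - {"tx": -120, "ty": -30, "tz": 200, "rx": 0, "ry": 0, "rz": 0, "jaw": -0.2}
    - {"tx": -150, "ty": -40, "tz": 200, "rx": 0, "ry": 0, "rz": 0, "jaw": -0.2}
    - {"tx": -150, "ty": -40, "tz": 200, "rx": 0, "ry": 0, "rz": 0, "jaw": -0.2}

```text
time_s: 11.05
position: [0.329, -0.3053, 0.2425]
tool_rot: [[-0.067, 0.998, 0.001], [0.998, 0.067, -0.003], [-0.003, 0.001, -1.0]]
ft_force: [-0.1, -0.4, -0.3]
grip_width: 0.0344
```

```bash
python3 look.py 11
python3 - <<'E'
import pickle,cv2,ov,numpy as np
for k in("side","top","wrist"): ov.D[k]=pickle.load(open(f"{k}11.pkl","rb"))
ov.ps=np.array([.4816,-.2644,np.radians(3.95)])
ov.go("side",290,90,110,110,5,"pics/os11.png"); ov.go("top",350,210,130,95,6,"pics/ot11.png")
cv2.imwrite("pics/sidefull11.png",ov.D["side"]["image"][:,:,::-1])
E
```

```text
11.2 [-57.7  11.2  88.    0.   80.7 -61.7] [ 0.3319 -0.3046  0.2419] [-0.88 -0.52  0.35] [0.01 0.03 0.  ] 0.03399109854209406
t [ 149.5   40.  -200.6] r [ 0.0019  0.0012 -0.0003] deg 0.1
```

View pics/side11.png

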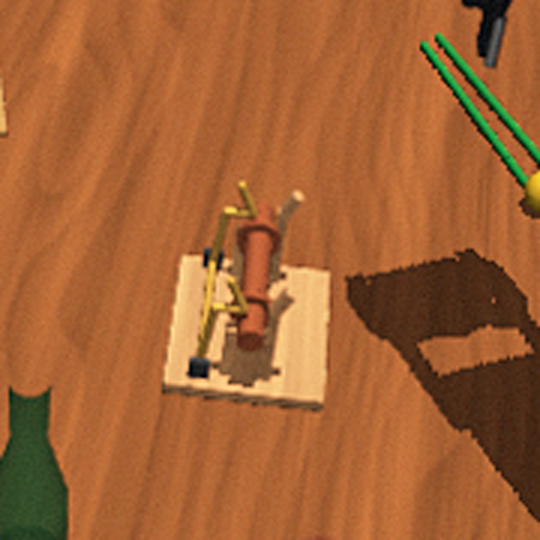

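View pics/os11.png

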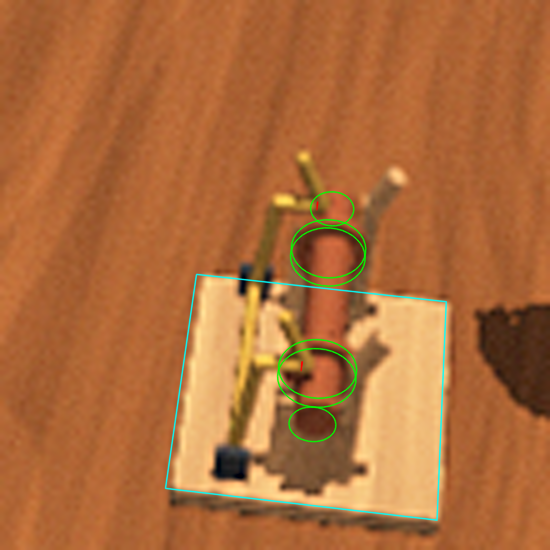

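View pics/ot11.png

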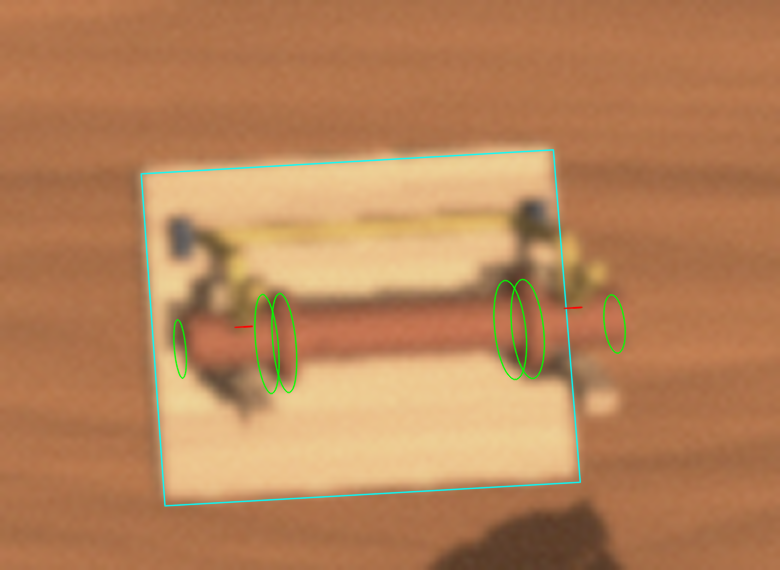

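View pics/sidefull11.png

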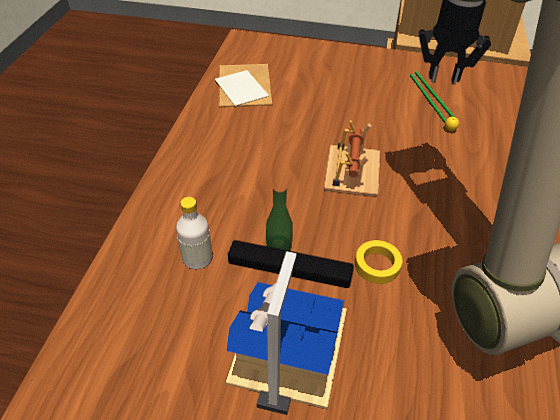

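```bash
python3 -c "
from rig import env
print(env.close_job())"
```

```text
the job is handed in; nothing more can be done
None
```

The terracotta spindle is seated in both forks of the stand and released, and I handed the job in at about 11 s of the 53 s. No verdict was reported.

**What I did:** I gripped the spindle with the tool tilted to the mould face's normal and lifted it straight out. I levelled it and pressed it down past the brass jaws. I then opened the fingers to 34 mm and backed off.

**Last checks:**
- **Seating:** Pressing on it gave about 16 N with the tool 41.5 mm up, which puts the spindle axis about 60 mm up. The side and top pictures show it lying level along the forks.
- **Jaws:** The hooks are over the bar and look to be at their rest position. I judged this from the pictures, because the jaw joint itself cannot be read.
- **Surroundings:** The white spindle, lamp, vase, bottle and tape roll look unmoved in the last side picture, and the arm is clear of everything.

**What failed or disagreed:**
- My first move call was refused, probably because its rows left out "jaw". Nothing moved.
- The top and side cameras disagreed by 3 to 4 mm along the world's x when locating the stand and by about 2.5 mm for the spindle. I used the average, and the wrist camera agreed with it to 1 to 2 mm.
- The fingers read about 18 mm on the 20 mm bar, but it held firmly.

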